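Orange filter over the curing-safe light, then open the shutter

ROBOT

A 7-joint arm with a two-finger parallel gripper is mounted at the origin on the work surface. World frame = base frame: x ahead of the robot, y to its left, z up, the work surface at z = 0. Lengths are in m, angles in rad, forces in N, time in s.
With the tool pointing down it reaches from about 0.425 to 0.925 m from the base axis. Payload 6.8 kg.
Tool frame: the origin (TCP) lies at the very end of the fingers, on their centre line; the grasp point (between the pads) lies 19 mm behind it; z points along the fingers, x is the direction in which the jaws open and shut, and the axes are right-handed (so a half turn about z gives the same grasp; the last joint's range is limited). The gripper opens to 85 mm and grips with 20 to 120 N. Pads are 22 mm wide; open, the fingers measure 114 mm over their backs; the gripper's body (76 mm by 85 mm) begins 54 mm behind the grasp point. The pads swing forward as they close: fully open they stand 13 mm farther back than shut.
Start: joints at [1.024, 0.477, 0.022, 1.555, -0.011, 1.109, -0.083], TCP at [0.287, -0.611, 0.231] pointing down, gripper open.
Joint ranges: [-2.96, 2.96], [-0.34, 2.1], [-1.41, 1.46], [0.24, 2.44], [-1.37, 4.51], [0.17, 1.92], [-2.96, 2.96]. Speed limits (rad/s): [2.39, 2.39, 3.14, 3.14, 3.14, 3.14, 3.14].

INTERFACE

Orientations are given as a rotation vector (axis times angle).
In Python, from bench import r, grab_frame gives the robot as it stands. The module is installed in compiled form; this text tells all that it offers.
- The arm moves only by the tool send_rows, never from a script. Its argument "series" is a list of rows, each a list of 2 entries, a list of its own where there are three numbers: the shift along the tool's x, y, z in m, then the turn, a rotation vector about the tool's x, y, z in units of 5 degrees (1.0 is 5 degrees). A call has 1 to 20 rows; each row shifts and turns the commanded pose from where the row before left it, along the tool's axes as they then stand; what a row does not reach is not made up. A row lasts 1/8 s, in which the tool goes at most 62.5 mm and 10.7 degrees, less where a joint would pass 70% of its speed; a pose out of reach is approached as far as the arm can. A call is refused whole if a number of a shift passes 0.0625 or a number of a turn 1, either way. A call with a gripper value outside its range is refused whole. "fingers" is the closure in counts, from 0 (fully open) to 255 (shut), set as the call begins (left out, the last holds). The fingers move at their own pace and stop on an object; "grip_force" is the grip in N (left out, the last holds). Time passes only in rows, so rows that do not move let the fingers close. It gives the time, the measured TCP pose, the force and the opening at its end, in the units of the state.
- r.get_obs(): the state, without advancing time (a new reading comes with each control period).
- grab_frame(name): name is "side" or "top"; returns a dict with "frame" (384x512x3 uint8, red, green, blue), "fx", "fy", "cx", "cy" (pixels), "origin" and "rotation" of the camera in the world. Camera axes: x right, y down, z forward; pixel columns grow to the right and rows downward; lengths in m; the calibration is good to about 2 mm. A picture is of the moment at which its call begins. There is no depth.
- r.hand_in(): hands the job in, once; it reports no verdict.
The state is a dict: "clock": time; "joints": joint angles; "qvel": joint speeds; "tau": joint torques, N m; "tcp_pos": TCP position; "orientation": TCP orientation; "contact_force": force on the tool from outside, world axes, zero at the start; "moment": the same for the moment, N m; "grip_width": finger opening in m.
Only numpy, scipy, OpenCV 4.12 (cv2) and the standard library are available. Lean on these libraries where they do the work, as an engineer would, in place of code of your own. Each camera call takes 0.05 s, during which the arm holds its last target.

TASK

Light-sensitive resin is about to be worked on, so make the light box safe: push the filter wheel round by one of its arms until the orange filter covers the whole light port and stays there, and only then push the red shutter handle away from the robot until it reaches its stop. A fingertip is enough, nothing needs grasping: do not lift the wheel, and leave the tooth block, the amber bottle and the green scaler where they are.

Things in the scene. Friction and masses are not known exactly. Their poses are not given: they have to be found in the camera images.
- lightbox: Fixed grey light box, 250 (x) x 360 (y) x 40 mm high with a blue-grey deck; origin at the centre of its underside, on the work surface. Its x axis points away from the robot. On the deck, along its y axis: wheel axis at y = +65 mm, light port at -25, shutter pivot at -87, red handle further out. Nothing fixed stands higher than 88 mm above the work surface.
- light_port (a point): Centre of the light port, a pale yellow 20 mm disc in the middle of a white 64 mm collar whose top is 46 mm above the work surface. The dark shutter leaf (30 mm disc, 2 mm thick, top at 51 mm) covers the port until the shutter is opened.
- wheel_axis (a point): Point on the vertical axis of the filter wheel, 72 mm above the work surface. The wheel: a dark hub (radius 16 mm, 68 to 84 mm above the work surface) and three aluminium arms 120 degrees apart, each a bar 12 mm wide, 68 to 80 mm above the work surface, free on both sides from 16 to 66 mm off the axis; nothing but deck, leaf and a 44 mm collar (50 mm high) beneath.
- filter_wheel (a joint): Turn of the filter wheel, rad, counter-clockwise from above positive, no stops (may start anywhere; only its value modulo 2 pi matters). 0 = orange filter exactly over the light port. It stays where it is left; turning it takes about 0.05 N m (1 to 2 N on an arm).
- orange_filter (a point): Centre of the orange filter, half-way up, 74 mm above the work surface, 90 mm from the wheel axis. Each arm ends in a black-rimmed round filter, 48 mm outer diameter, 10 mm high (glass 41 mm): orange, then green, then clear going counter-clockwise. The orange glass covers the whole port when the two centres are within about 8 mm seen from above.
- wheel_top (a point): Top of the wheel's hub, on its axis, 84 mm above the work surface. The wheel only rests on its spindle by its weight and would lift off.
- shutter_pivot (a point): Vertical pivot axis of the shutter, a point 55 mm above the work surface. Beneath the wheel's level the dark leaf reaches 62 mm from the pivot to the port; on the opposite side the red handle reaches out 75 mm.
- shutter_knob (a point): Point on the axis of the upright red knob (diameter 16 mm, from 51 to 87 mm above the work surface) near the end of the red handle, 70 mm from the pivot; this point is 79 mm above the work surface. The handle bar is 10 mm wide, 50 to 60 mm above the work surface, clear of the deck (40 mm).
- shutter (a joint): Shutter angle, rad: 0 closed (leaf over the port), 1.0 fully open at its stop. It grows as the knob swings counter-clockwise from above, away from the robot. Starts between 0 and 0.08; stays where it is left; needs about 1 N at the knob.
- tooth (a point): Practice tooth on a pink 28 x 28 x 14 mm block, 28 mm tall, loose on the near part of the deck; point half-way up. Leave alone.
- bottle (a point): Amber resin bottle with black cap, diameter 32, 70 mm tall, loose on the desk on the robot's side of the box; point half-way up. Leave alone.
- scaler_mid (a point): Green-handled scaler lying on the desk beyond the box, handle 100 x 10 x 10 mm plus a 45 mm steel end; point at the middle of the handle. Leave alone.

How it is judged:
By the outcome, as a careful person would: the job done as asked, in the order asked, and still so for the second after the job is handed in, with the robot touching nothing.
It also fails if it takes over 54 s, if anything falls off the work surface, if the arm or the gripper's body presses on something with over 40 N, if the wrist force passes 120 N, or if a joint passes its speed limit or range.

## Working session

There is one attempt and no reset: what is moved stays moved. The work goes in short steps, Python scripts to look and compute and a tool call to move; the robot and the scene stay as the last step left them, time stands still between calls to the robot, and variables do not carry over. Pictures are saved under pics/ and viewed, and the job is handed in when it is done.

Besides the shell and the picture viewer there is one more tool, called after "Request:" by a JSON object that holds its "fn" and its "kwargs". send_rows: Moves the arm, as the interface text tells. Its arguments: {"type":"object","properties":{"series":{"type":"array"},"fingers":{"type":"number"},"grip_force":{"type":"number"}},"required":["series"]}

```bash
mkdir -p pics; python3 - <<'E'
from bench import r, grab_frame
import cv2
for n in("side","top"):
    f=grab_frame(n); cv2.imwrite(f"pics/{n}0.png",cv2.resize(f["frame"][:,:,::-1],(768,576)))
    print(n,f["fx"],f["fy"],f["cx"],f["cy"],f["origin"],f["rotation"])
print(r.get_obs())
E
```

```text
side 479.0896540490092 479.0896540490092 252.3381189554831 189.5079422446225 [0.17296285 0.46377807 0.50495564] [-0.89591752  2.38097348 -1.24685854]
top 443.7036963588275 443.7036963588275 250.85473687941692 193.1568816555598 [ 0.49024708 -0.02458233  0.93277284] [-2.17685094  2.11936505 -0.09416164]
{'clock': 0.1, 'joints': array([ 1.02391451,  0.47771954,  0.02232978,  1.55635175, -0.01148665,
        1.10929506, -0.08307262]), 'qvel': array([-7.28897464e-04, -1.61050382e-03, -1.38287444e-03, -1.50641943e-03,
       -4.83987862e-04,  1.60469093e-05, -1.38047080e-03]), 'tau': array([ 3.76847616e-03, -5.97766900e+01,  1.61329083e+00, -2.81957084e+01,
        1.27672817e-02,  5.03268719e-03,  2.02035261e-05]), 'tcp_pos': array([ 0.28653211, -0.61057727,  0.23042163]), 'orientation': array([-2.65105848e+00,  1.68422881e+00,  2.28076657e-03]), 'contact_force': array([ 0.72582553, -0.99261324,  0.55789107]), 'moment': array([-0.01939938,  0.00650135, -0.04703888]), 'grip_width': 0.08543007529447093}
```

View pics/side0.png

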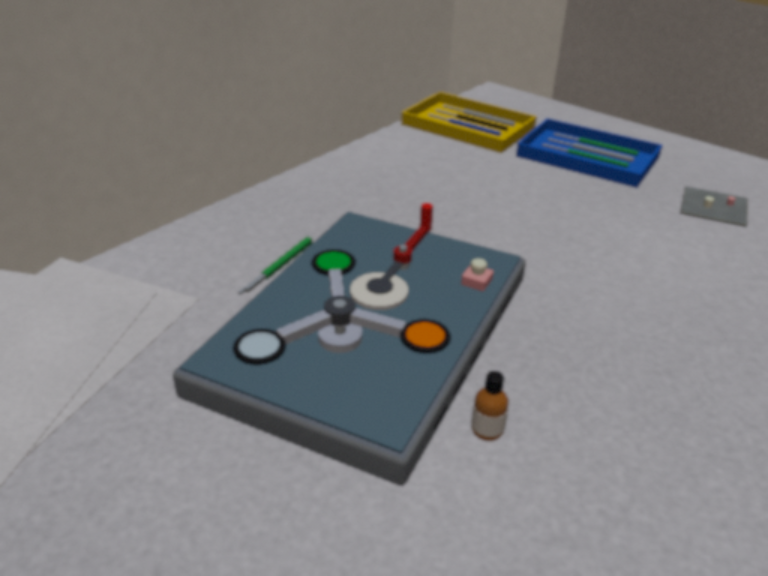

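View pics/top0.png

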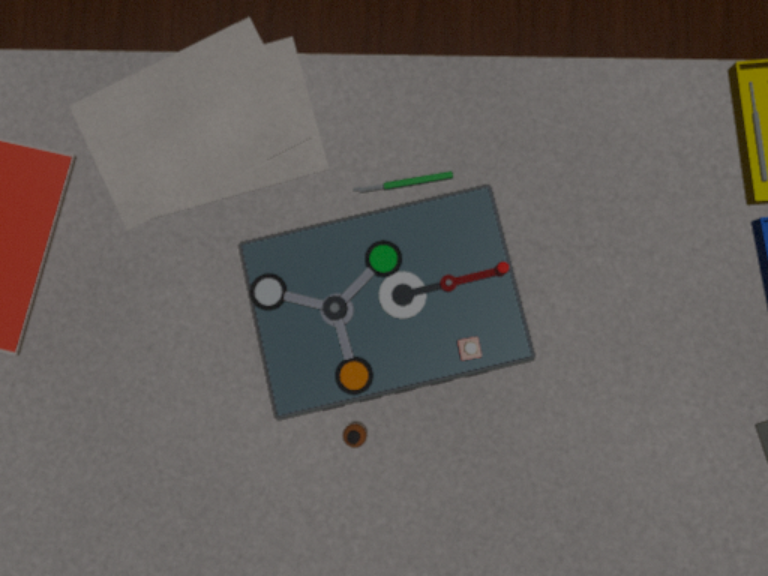

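```bash
cat > h.py <<'E'
import numpy as np, cv2
from scipy.spatial.transform import Rotation as R
from scipy.optimize import least_squares
from bench import r, grab_frame
def ray(f,u,v):
    Rm=R.from_rotvec(np.array(f["rotation"])).as_matrix() if np.size(f["rotation"])==3 else np.array(f["rotation"])
    d=Rm@np.array([(u-f["cx"])/f["fx"],(v-f["cy"])/f["fy"],1]); return np.array(f["origin"]),d
def at(f,u,v,z):
    o,d=ray(f,u,v); return (o+d*(z-o[2])/d[2])[:2]
def cen(f,mask,box=None):
    m=mask.astype(np.uint8)
    if box is not None:
        k=np.zeros_like(m);k[box[1]:box[3],box[0]:box[2]]=1;m=m*k
    n,l,s,c=cv2.connectedComponentsWithStats(m)
    if n<2: return None
    i=1+np.argmax(s[1:,4]); return c[i],s[i,4]
def chan(f):
    h=cv2.cvtColor(f["frame"],cv2.COLOR_RGB2HSV).astype(int); return h[...,0],h[...,1],h[...,2]
E
cat > m.py <<'E'
from h import *
B={"top":[160,120,365,285],"side":[110,120,360,300]}
for n in("top","side"):
    f=grab_frame(n);H,S,V=chan(f)
    g=np.array(f["frame"]).astype(int)
    bx=B[n]
    bo=[160,120,365,268] if n=="top" else [110,120,312,300]
    o=cen(f,(H>8)&(H<22)&(S>180)&(V>90),bo); print(n,"orange",o, at(f,*o[0],.076))
    gr=cen(f,(H>50)&(H<75)&(S>150)&(V>60),[220,150,290,200] if n=="top" else [205,160,245,190]); print(n,"green",gr, gr and at(f,*gr[0],.076))
    w=cen(f,(g.min(2)>125),[250,170,300,220] if n=="top" else [220,170,280,215]); print("collar",w, w and at(f,*w[0],.046))
    rd=(((H<6)|(H>174))&(S>180)&(V>70)).astype(np.uint8)
    k=cen(f,rd,bx); print("red",k)
    ys,xs=np.nonzero(rd[bx[1]:bx[3],bx[0]:bx[2]]); print(xs.min()+bx[0],xs.max()+bx[0],ys.min()+bx[1],ys.max()+bx[1])
E
python3 m.py
python3 - <<'E'
from h import *
f=grab_frame("top")
P={"hub":(335,308,.084),"orange":(354,376,.079),"green":(383,259,.079),"clear":(268,292,.079),"port":(402.5,295,.049),"pivot":(448,283,.06),"knob":(503,268,.087),"tooth":(470,348,.06),"bottle":(354,436,.07)}
for k,(u,v,z) in P.items(): print(k,at(f,u/1.5,v/1.5,z).round(4))
for c in [(240,243),(488,186),(533,357),(277,418)]: print(at(f,c[0]/1.5,c[1]/1.5,.04).round(4))
f=f["frame"][:,:,::-1]
cv2.imwrite("pics/topz.png",cv2.resize(f[110:300,150:370],(792,684)[:2] and (690,596),interpolation=cv2.INTER_CUBIC))
f=grab_frame("side")
P={"hub":(340,305,.084),"orange":(425,335,.079),"green":(333,262,.079),"clear":(260,346,.079),"port":(379,288,.048),"knob":(427,208,.087)}
for k,(u,v,z) in P.items(): print(k,at(f,u/1.5,v/1.5,z).round(4))
E
```

```text
top orange (array([235.4384058, 250.       ]), np.int32(276)) [0.47922511 0.02760971]
top green (array([255.18705036, 171.91726619]), np.int32(278)) [ 0.63169242 -0.00613791]
collar (array([266.80188679, 196.63207547]), np.int32(424)) [ 0.58694809 -0.03018955]
red (array([310.30882353, 185.51470588]), np.int32(136))
294 338 175 193
side orange (array([283.14285714, 222.48351648]), np.int32(364)) [0.48063915 0.02864402]
side green (array([221.79059829, 173.17948718]), np.int32(234)) [ 0.63378312 -0.00548986]
collar (array([251.95626243, 193.63817097]), np.int32(503)) [ 0.58665172 -0.02710033]
red (array([277.19047619, 156.32857143]), np.int32(210))
264 286 136 174
hub [0.5638 0.0532]
orange [0.478  0.0263]
green [ 0.6297 -0.0065]
clear [0.5828 0.1414]
port [ 0.5866 -0.0332]
pivot [ 0.6029 -0.0927]
knob [ 0.6205 -0.1604]
tooth [ 0.5182 -0.1226]
bottle [0.4021 0.0244]
[0.6536 0.1907]
[ 0.7407 -0.1468]
[ 0.5093 -0.2083]
[0.4193 0.1291]
hub [0.564  0.0569]
orange [0.4771 0.033 ]
green [0.6273 0.0007]
clear [0.58   0.1467]
port [ 0.587  -0.0293]
knob [ 0.6168 -0.1509]
```

View pics/topz.png

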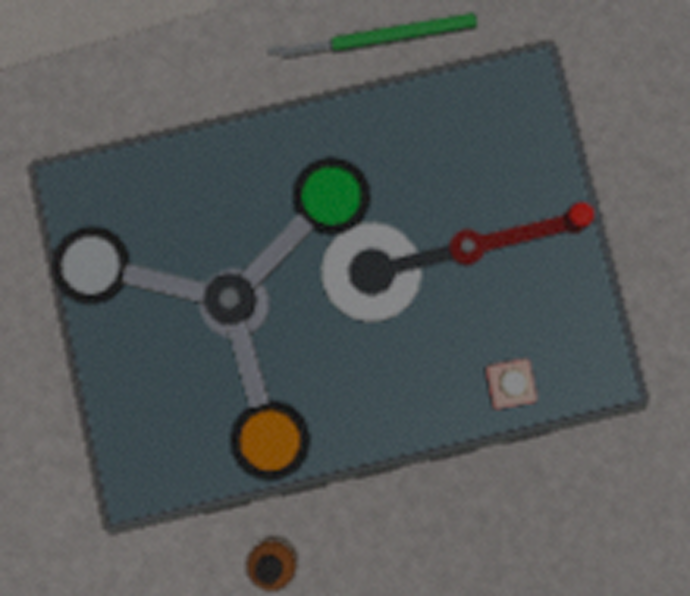

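Request:
{"fn": "send_rows", "kwargs": {"series": [[[-0.0263, -0.0247, 0], [0, 0, 0]], [[-0.0263, -0.0247, 0], [0, 0, 0]], [[-0.0263, -0.0247, 0], [0, 0, 0]], [[-0.0263, -0.0247, 0], [0, 0, 0]], [[-0.0263, -0.0247, 0], [0, 0, 0]], [[-0.0263, -0.0247, 0], [0, 0, 0]], [[-0.0263, -0.0247, 0], [0, 0, 0]], [[-0.0263, -0.0247, 0], [0, 0, 0]], [[-0.0263, -0.0247, 0], [0, 0, 0]], [[-0.0263, -0.0247, 0], [0, 0, 0]], [[-0.0263, -0.0247, 0], [0, 0, 0]], [[-0.0263, -0.0247, 0], [0, 0, 0]], [[-0.0263, -0.0247, 0], [0, 0, 0]], [[-0.0263, -0.0247, 0], [0, 0, 0]], [[-0.0263, -0.0247, 0], [0, 0, 0]], [[-0.0263, -0.0247, 0], [0, 0, 0]], [[-0.0263, -0.0247, 0], [0, 0, 0]], [[-0.0263, -0.0247, 0], [0, 0, 0]], [[-0.0263, -0.0247, 0], [0, 0, 0]], [[-0.0263, -0.0247, 0], [0, 0, 0]]], "fingers": 255}}

```text
clock: 2.8
tcp_pos: [0.5108, 0.076, 0.2314]
orientation: [-2.651, 1.685, -0.001]
contact_force: [0.9, 0.2, -0.0]
grip_width: 0.0
```

```bash
cat > go.py <<'E'
import sys
from h import *
def go(p,yaw):
    o=r.get_obs();Rm=R.from_rotvec(o["orientation"]).as_matrix()
    cur=np.degrees(np.arctan2(Rm[1,0],Rm[0,0]))
    print("t",o["clock"],"tcp",o["tcp_pos"].round(4),"yaw",cur.round(2),"zaxis",Rm[:,2].round(3),"F",o["contact_force"].round(1),"j7",o["joints"][6].round(2),"w",o["grip_width"])
    print("shift tool",(Rm.T@(np.array(p)-o["tcp_pos"])).round(4),"turn z units",-(yaw-cur)/5)
go(list(map(float,sys.argv[1:4])),float(sys.argv[4]))
E
python3 go.py .510 .0757 .064 -72.3
```

```text
t 2.8 tcp [0.5108 0.076  0.2314] yaw -64.87 zaxis [ 0. -0. -1.] F [ 0.9  0.2 -0. ] j7 -1.51 w 3.125366250209625e-05
shift tool [-1.000e-04  9.000e-04  1.674e-01] turn z units 1.485388896759602
```

Request:
{"fn": "send_rows", "kwargs": {"series": [[[0, 0, 0.025], [0, 0, 0.5]], [[0, 0, 0.03], [0, 0, 0.5]], [[0, 0, 0.03], [0, 0, 0.49]], [[0, 0, 0.03], [0, 0, 0]], [[0, 0, 0.03], [0, 0, 0]], [[0, 0, 0.026], [0, 0, 0]], [[0, 0, 0], [0, 0, 0]]]}}

```text
clock: 3.68
tcp_pos: [0.5091, 0.0746, 0.0589]
orientation: [2.534, -1.852, -0.004]
contact_force: [0.6, 1.6, -0.2]
grip_width: 0.0002
```

```bash
python3 go.py .510 .0757 .060 -72.3; python3 - <<'E'
from h import *
for n in("top","side"):
    f=grab_frame(n); cv2.imwrite(f"pics/{n}1.png",cv2.resize(f["frame"][110:300,100:370,::-1],(790,556),interpolation=cv2.INTER_CUBIC))
E
```

```text
t 3.675 tcp [0.5091 0.0746 0.0589] yaw -72.3 zaxis [-0.004 -0.001 -1.   ] F [ 0.6  1.6 -0.2] j7 -1.76 w 0.0002267875113986783
shift tool [-0.0008 -0.0012 -0.0012] turn z units -0.0009684832266145804
```

View pics/top1.png

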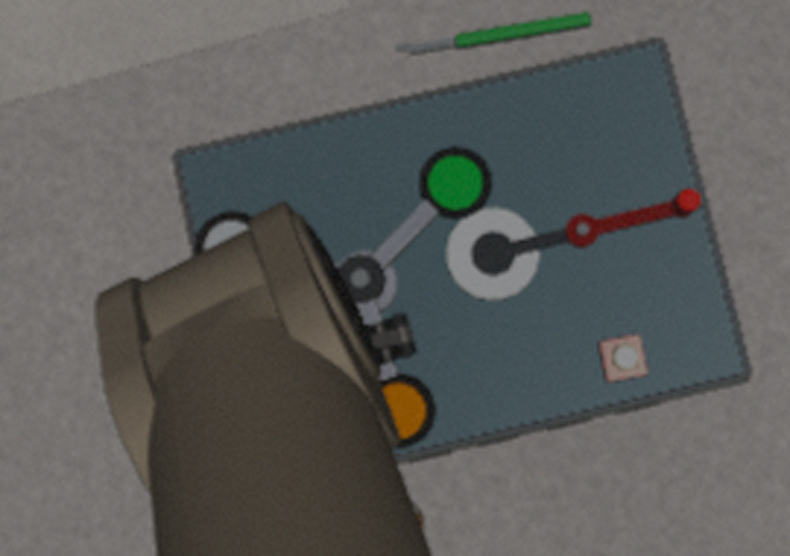

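View pics/side1.png

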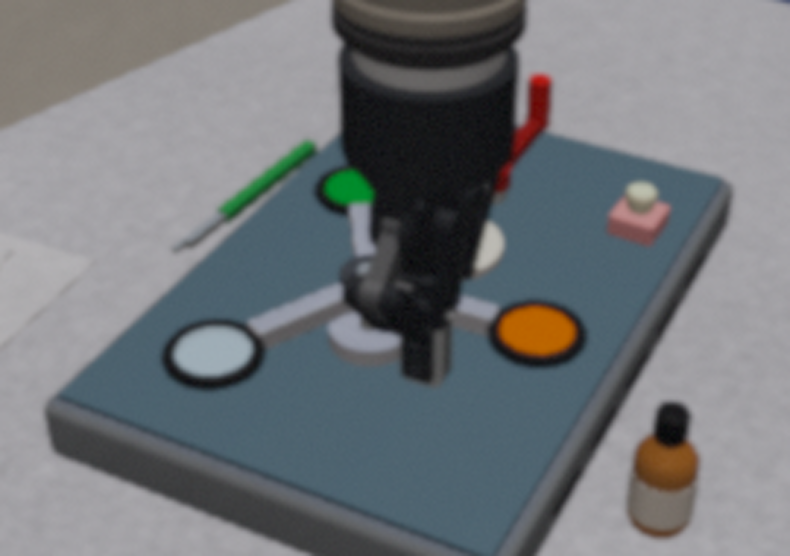

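Request:
{"fn": "send_rows", "kwargs": {"series": [[[0.004, 0, 0], [0, 0, 0]], [[0.004, 0, 0], [0, 0, 0]], [[0.004, 0, 0], [0, 0, 0]], [[0.0025, 0, 0], [0, 0, 0]], [[0.0041, 0.0016, 0], [0, 0, -1]], [[0.0041, 0.0016, 0], [0, 0, -1]], [[0.0041, 0.0016, 0], [0, 0, -1]], [[0.0041, 0.0016, 0], [0, 0, -1]], [[0.0041, 0.0016, 0], [0, 0, -1]], [[0.0041, 0.0016, 0], [0, 0, -1]], [[0, 0, 0], [0, 0, 0]]]}}

```text
clock: 5.15
tcp_pos: [0.519, 0.0349, 0.0603]
orientation: [-2.929, 1.136, 0.0]
contact_force: [0.2, -0.4, 0.4]
grip_width: 0.0001
```

```bash
python3 - <<'E'
from h import *
c=np.array([.564,.0555])
for n in("top","side"):
    f=grab_frame(n); H,S,V=chan(f)
    cv2.imwrite(f"pics/{n}2.png",cv2.resize(f["frame"][110:300,100:370,::-1],(790,556),interpolation=cv2.INTER_CUBIC))
    o=cen(f,(H>8)&(H<22)&(S>180)&(V>90),[160,120,365,268] if n=="top" else [110,120,312,300])
    if o: p=at(f,*o[0],.079); print(n,o,p,np.degrees(np.arctan2(*(p-c)[::-1])))
o=r.get_obs();print(o["tcp_pos"],o["contact_force"],o["moment"])
E
python3 go.py .564 .0555 .060 -42.3
```

```text
top (array([263.28571429, 234.71428571]), np.int32(7)) [ 0.50982205 -0.0250234 ] -123.93355350302467
side (array([286.06853583, 204.21183801]), np.int32(321)) [ 0.5016386  -0.00533016] -135.71213649980584
[0.51901105 0.03535075 0.06031514] [ 0.01385845 -0.18768689  0.0684066 ] [-0.00521917  0.00262525  0.02827147]
t 5.25 tcp [0.519  0.0354 0.0603] yaw -42.42 zaxis [ 0.  0. -1.] F [ 0.  -0.2  0.1] j7 -1.24 w -0.00012782868315880134
shift tool [ 0.0196 -0.0452  0.0003] turn z units -0.02434718224113368
```

View pics/side2.png

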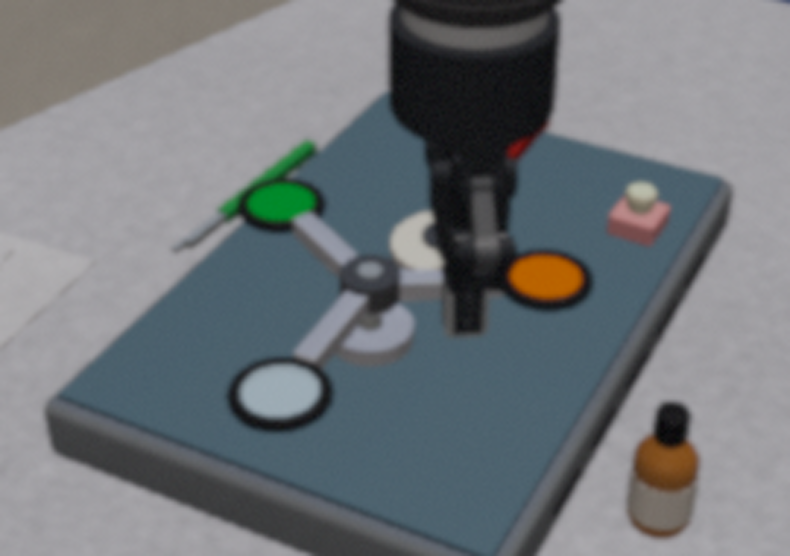

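View pics/top2.png

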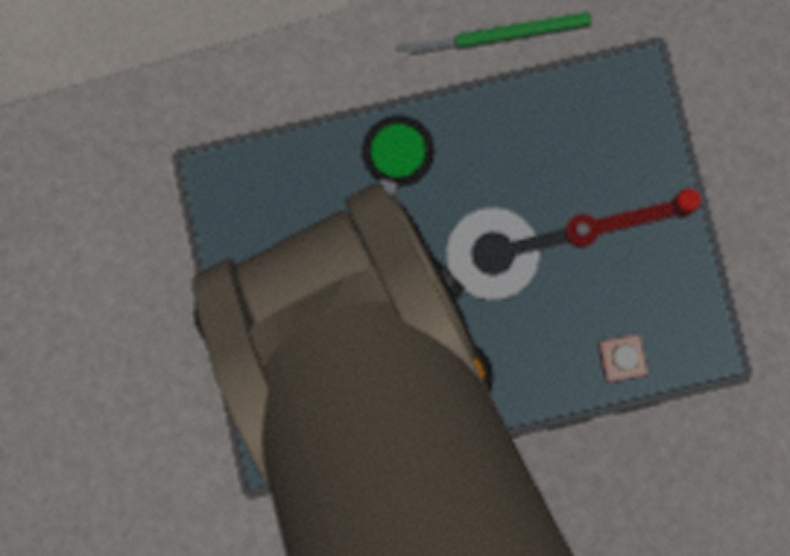

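```bash
cat > ang.py <<'E'
from h import *
c=np.array([.5641,.0545])
for n in("top","side"):
    f=grab_frame(n); H,S,V=chan(f)
    cc=c if n=="top" else c+[0,.002]
    G=((H>50)&(H<75)&(S>150)&(V>60)).astype(np.uint8)
    k,l,s,ce=cv2.connectedComponentsWithStats(G)
    for i in range(1,k):
        if s[i,4]>30:
            p=at(f,*ce[i],.079); d=p-cc; print(n,"green",s[i],p.round(4),"r",np.hypot(*d).round(4),"orange ang",(np.degrees(np.arctan2(d[1],d[0]))-120).round(1))
    O=((H>8)&(H<22)&(S>180)&(V>90)).astype(np.uint8)
    k,l,s,ce=cv2.connectedComponentsWithStats(O)
    for i in range(1,k):
        if s[i,4]>30:
            p=at(f,*ce[i],.079); d=p-cc; print(n,"orange",s[i],p.round(4),"r",np.hypot(*d).round(4),"ang",np.degrees(np.arctan2(d[1],d[0])).round(1))
E
python3 ang.py
```

```text
top green [257 115  44  11 160] [ 0.7366 -0.0497] r 0.2015 orange ang -151.1
top green [227 152  19  19 273] [0.6518 0.0326] r 0.0904 orange ang -134.0
side green [184 159  24  27 327] [0.6564 0.0313] r 0.0956 orange ang -135.3
side orange [274 197  25  16 319] [ 0.5015 -0.0053] r 0.0879 ang -135.4
side orange [319 260  18  16 210] [0.3813 0.0662] r 0.183 ang 176.9
```

Request:
{"fn": "send_rows", "kwargs": {"series": [[[0.004, 0.0016, 0], [0, 0, -1]], [[0.004, 0.0016, 0], [0, 0, -1]], [[0.004, 0.0016, 0], [0, 0, -1]], [[0.004, 0.0016, 0], [0, 0, -1]], [[0.004, 0.0016, 0], [0, 0, -1]], [[0.004, 0.0016, 0], [0, 0, -1]], [[0.004, 0.0016, 0], [0, 0, -1]], [[0.004, 0.0016, 0], [0, 0, -1]], [[0.004, 0.0016, 0], [0, 0, -1]], [[0.004, 0.0016, 0], [0, 0, -1]], [[0, 0, 0], [0, 0, 0]]]}}

```text
clock: 6.72
tcp_pos: [0.5502, 0.0076, 0.0601]
orientation: [-3.135, -0.208, 0.0]
contact_force: [-0.3, -0.0, 0.0]
grip_width: 0.0001
```

```bash
python3 ang.py
python3 go.py .564 .0555 .060 7.7; python3 - <<'E'
from h import *
for n in("top","side"):
    f=grab_frame(n); cv2.imwrite(f"pics/{n}3.png",cv2.resize(f["frame"][110:300,100:370,::-1],(790,556),interpolation=cv2.INTER_CUBIC))
E
```

```text
top green [257 115  44  11 157] [ 0.7365 -0.0492] r 0.2012 orange ang -151.0
top green [189 158  19  19 277] [0.6381 0.1063] r 0.0903 orange ang -85.0
side green [177 159  29  24 125] [0.6721 0.0267] r 0.1121 orange ang -135.4
side green [154 195  25  16 323] [0.6364 0.1108] r 0.0904 orange ang -83.1
side orange [319 260  18  16 214] [0.3813 0.0664] r 0.183 ang 176.9
t 6.825 tcp [0.5501 0.008  0.0603] yaw 7.58 zaxis [ 0.  0. -1.] F [-0.2  0.2 -0.5] j7 -0.44 w -5.019416873672834e-05
shift tool [ 0.02   -0.0453  0.0003] turn z units -0.023117205907384177
```

View pics/side3.png

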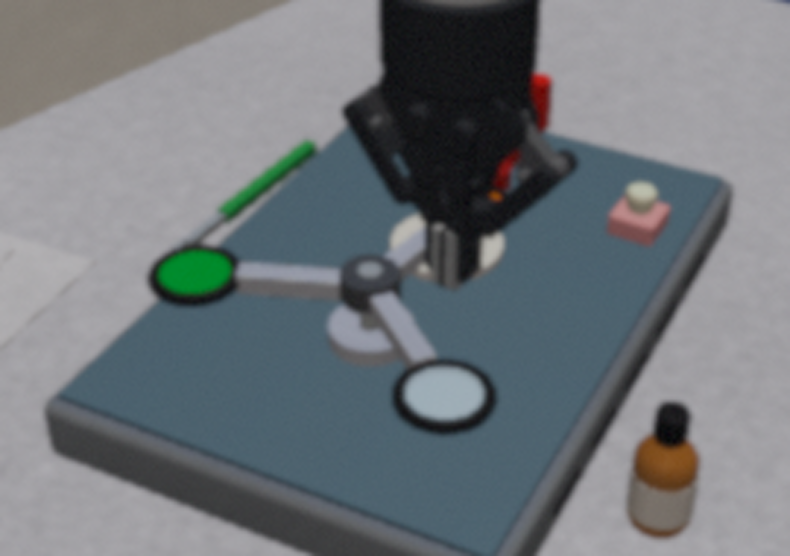

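View pics/top3.png

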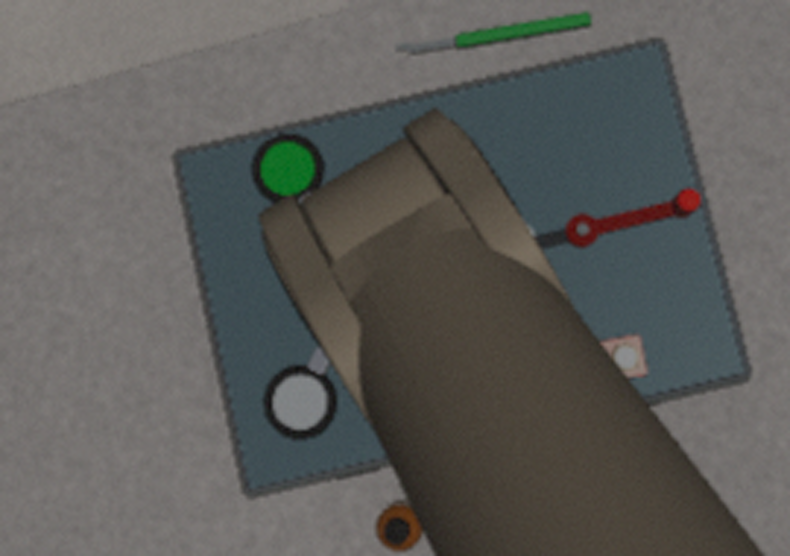

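Request:
{"fn": "send_rows", "kwargs": {"series": [[[0.0036, 0.0014, 0], [0, 0, -0.9]], [[0.0036, 0.0014, 0], [0, 0, -0.9]], [[0, 0, 0], [0, 0, 0]], [[0, 0, 0], [0, 0, 0]]]}}

```text
clock: 7.42
tcp_pos: [0.5577, 0.0063, 0.0603]
orientation: [-3.109, -0.453, -0.0]
contact_force: [0.2, -0.6, -1.3]
grip_width: 0.0001
```

```bash
python3 ang.py
python3 go.py .564 .0555 .060 14.8
```

```text
top green [257 115  44  11 154] [ 0.7365 -0.0493] r 0.2012 orange ang -151.0
top green [183 163  19  18 201] [0.632 0.12 ] r 0.0943 orange ang -76.0
side green [177 159  30  24 126] [0.6721 0.0261] r 0.1122 orange ang -135.7
side green [152 201  26  16 339] [0.6271 0.1217] r 0.0907 orange ang -74.0
side orange [319 260  18  16 221] [0.3812 0.0665] r 0.1831 ang 176.9
t 7.525 tcp [0.5577 0.0063 0.0604] yaw 16.64 zaxis [ 0. -0. -1.] F [0.9 0.4 0. ] j7 -0.3 w -0.00028797399941098226
shift tool [ 0.0201 -0.0453  0.0004] turn z units 0.36807840898273697
```

Request:
{"fn": "send_rows", "kwargs": {"series": [[[-0.01, 0, 0], [0, 0, 0]], [[-0.02, 0, 0], [0, 0, 0]], [[0, 0, -0.03], [0, 0, 0]], [[0, 0, -0.04], [0, 0, 0]], [[0, 0, -0.04], [0, 0, 0]], [[-0.04, 0.03, 0], [0, 0, 0]], [[-0.04, 0.05, 0], [0, 0, 0]], [[0, 0.05, 0], [0, 0, 0]], [[0, 0.05, 0], [0, 0, 0]], [[0, 0.05, 0], [0, 0, 0]], [[0, 0, 0], [0, 0, 0]]]}}

```text
clock: 8.9
tcp_pos: [0.5182, -0.249, 0.1696]
orientation: [3.109, 0.444, -0.001]
contact_force: [-0.3, 1.0, 0.7]
grip_width: 0.0002
```

```bash
python3 ang.py
python3 go.py .587 -.169 .07 14.8; python3 - <<'E'
from h import *
for n in("top","side"):
    f=grab_frame(n); cv2.imwrite(f"pics/{n}4.png",cv2.resize(f["frame"][110:300,100:370,::-1],(790,556),interpolation=cv2.INTER_CUBIC))
E
```

```text
top green [256 115  45  11 163] [ 0.7365 -0.0495] r 0.2014 orange ang -151.1
top green [183 163  19  18 273] [0.6288 0.1174] r 0.0902 orange ang -75.8
top orange [259 186  19  18 271] [ 0.5876 -0.0323] r 0.0899 ang -74.9
side green [177 159  30  24 131] [0.6723 0.0254] r 0.1126 orange ang -136.1
side green [152 201  26  16 334] [0.6271 0.1217] r 0.0907 orange ang -74.0
side orange [241 171  24  13 238] [ 0.5864 -0.0284] r 0.0878 ang -75.3
side orange [319 260  18  15 201] [0.3815 0.0657] r 0.1828 ang 177.1
t 9.0 tcp [ 0.5182 -0.244   0.1699] yaw 16.63 zaxis [-0.001  0.001 -1.   ] F [ 0.2 -0.  -0.8] j7 0.29 w 6.196395837498793e-06
shift tool [ 0.0874 -0.0521  0.0999] turn z units 0.3668231016583213
```

View pics/side4.png

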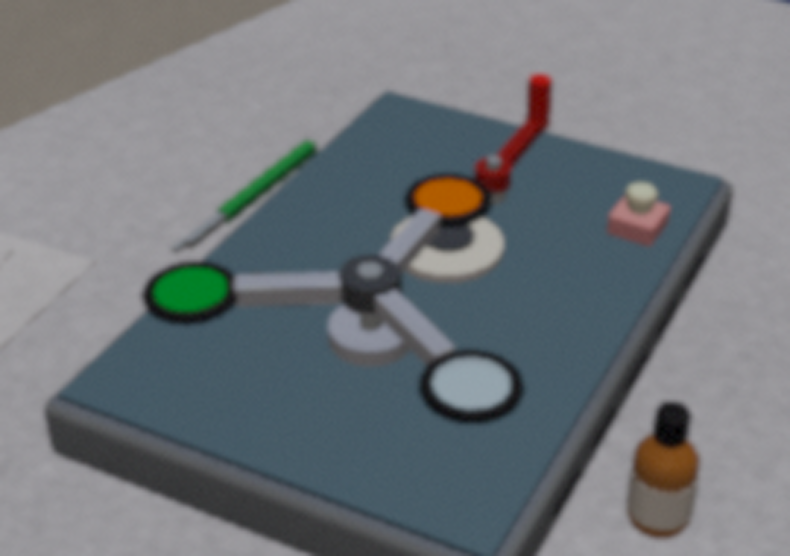

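View pics/top4.png

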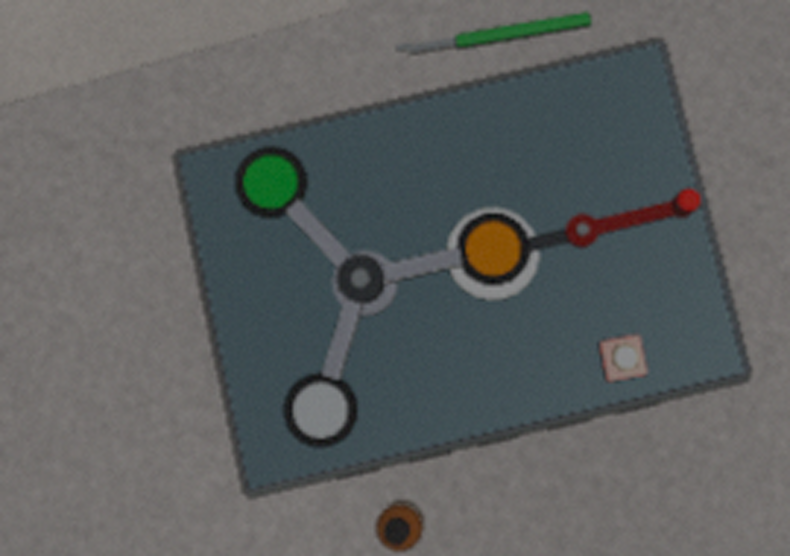

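Request:
{"fn": "send_rows", "kwargs": {"series": [[[0.03, -0.018, 0], [0, 0, 0.37]], [[0.03, -0.018, 0], [0, 0, 0]], [[0.025, -0.017, 0], [0, 0, 0]], [[0, 0, 0.03], [0, 0, 0]], [[0, 0, 0.04], [0, 0, 0]], [[0, 0, 0.032], [0, 0, 0]], [[0, 0, 0], [0, 0, 0]]]}}

```text
clock: 9.98
tcp_pos: [0.5846, -0.1688, 0.0664]
orientation: [-3.113, -0.409, 0.007]
contact_force: [0.3, 0.0, 0.7]
grip_width: 0.0004
```

```bash
python3 go.py .6029 -.0924 .068 14.8; python3 - <<'E'
from h import *
for n in("top","side"):
    f=grab_frame(n); cv2.imwrite(f"pics/{n}5.png",cv2.resize(f["frame"][110:300,100:370,::-1],(790,556),interpolation=cv2.INTER_CUBIC))
E
```

```text
t 9.975 tcp [ 0.5846 -0.1688  0.0664] yaw 14.98 zaxis [-0.005  0.001 -1.   ] F [0.3 0.  0.7] j7 0.02 w 0.00036643981363603304
shift tool [ 0.0374 -0.0691 -0.0016] turn z units 0.03521195892636868
```

View pics/side5.png

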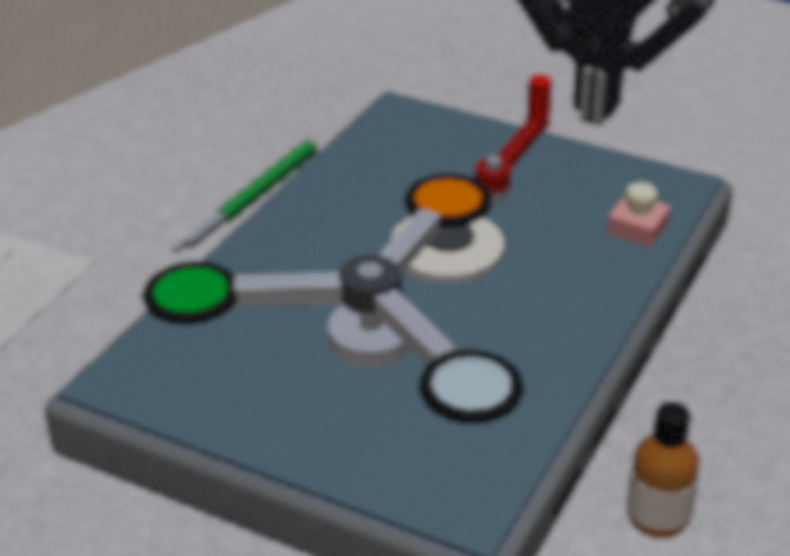

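Request:
{"fn": "send_rows", "kwargs": {"series": [[[0.005, 0, 0], [0, 0, 0]], [[0.005, 0, 0], [0, 0, 0]], [[0.0045, 0, 0], [0, 0, 0]], [[0.0062, 0.0017, 0], [0, 0, -1]], [[0.0062, 0.0017, 0], [0, 0, -1]], [[0.0062, 0.0017, 0], [0, 0, -1]], [[0.0062, 0.0017, 0], [0, 0, -1]], [[0.0062, 0.0017, 0], [0, 0, -1]], [[0.0062, 0.0017, 0], [0, 0, -1]], [[0.0062, 0.0017, 0], [0, 0, -1]], [[0.0062, 0.0017, 0], [0, 0, -1]], [[0.0062, 0.0017, 0], [0, 0, -1]], [[0.0062, 0.0017, 0], [0, 0, -1]], [[0, 0, 0], [0, 0, 0]]]}}

```text
clock: 11.82
tcp_pos: [0.659, -0.1432, 0.0684]
orientation: [-2.652, -1.683, -0.001]
contact_force: [0.4, -0.2, -0.3]
grip_width: -0.0001
```

```bash
python3 go.py .6029 -.0924 .068 72; python3 - <<'E'
from h import *
for n in("top","side"):
    f=grab_frame(n); cv2.imwrite(f"pics/{n}6.png",cv2.resize(f["frame"][110:300,100:370,::-1],(790,556),interpolation=cv2.INTER_CUBIC))
E
```

```text
t 11.825 tcp [ 0.659  -0.1432  0.0684] yaw 64.81 zaxis [ 0.     0.001 -1.   ] F [ 0.4 -0.2 -0.3] j7 0.75 w -0.00014869550195234694
shift tool [ 0.0221 -0.0724  0.0004] turn z units -1.4388588837500067
```

View pics/side6.png

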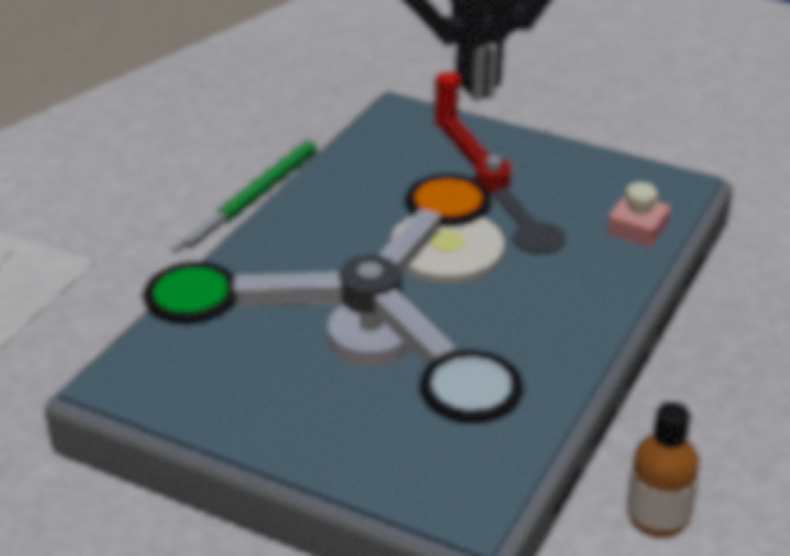

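View pics/top6.png

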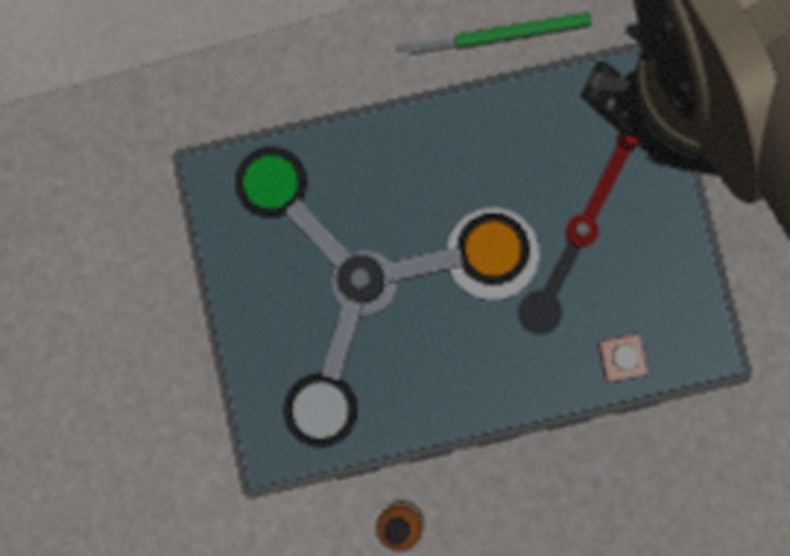

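Request:
{"fn": "send_rows", "kwargs": {"series": [[[0.0031, 0.0009, 0], [0, 0, -0.5]], [[0.0031, 0.0009, 0], [0, 0, -0.5]], [[0.0016, 0.0004, 0], [0, 0, -0.25]], [[0, 0, 0], [0, 0, 0]]]}}

```text
clock: 12.42
tcp_pos: [0.6638, -0.137, 0.0683]
orientation: [-2.556, -1.827, -0.001]
contact_force: [0.0, 0.2, -0.1]
grip_width: 0.0001
```

Request:
{"fn": "send_rows", "kwargs": {"series": [[[0.0015, 0.0003, 0], [0, 0, -0.25]], [[0, 0, 0], [0, 0, 0]]]}}

```text
clock: 12.68
tcp_pos: [0.6645, -0.1358, 0.0684]
orientation: [2.536, 1.855, 0.0]
contact_force: [0.3, -0.7, 0.5]
grip_width: -0.0001
```

Request:
{"fn": "send_rows", "kwargs": {"series": [[[0.001, 0, 0], [0, 0, 0]], [[0, 0, 0], [0, 0, 0]]]}}

```text
clock: 12.92
tcp_pos: [0.6647, -0.1348, 0.0683]
orientation: [2.536, 1.854, 0.0]
contact_force: [0.2, -0.1, -0.3]
grip_width: 0.0002
```

Request:
{"fn": "send_rows", "kwargs": {"series": [[[0.0015, 0.0002, 0], [0, 0, 0]], [[0, 0, 0], [0, 0, 0]]]}}

```text
clock: 13.18
tcp_pos: [0.6649, -0.1345, 0.0682]
orientation: [2.536, 1.853, -0.003]
contact_force: [-2.8, -3.9, 1.8]
grip_width: 0.0002
```

Request:
{"fn": "send_rows", "kwargs": {"series": [[[0.0015, 0.0002, 0], [0, 0, 0]], [[0, 0, 0], [0, 0, 0]]]}}

```text
clock: 13.42
tcp_pos: [0.665, -0.1344, 0.0682]
orientation: [2.537, 1.852, -0.006]
contact_force: [-4.2, -5.8, 3.5]
grip_width: -0.0
```

Request:
{"fn": "send_rows", "kwargs": {"series": [[[0.001, 0, 0], [0, 0, 0]], [[0, 0, 0], [0, 0, 0]]]}}

```text
clock: 13.68
tcp_pos: [0.665, -0.1343, 0.0681]
orientation: [2.537, 1.85, -0.007]
contact_force: [-5.4, -7.5, 4.8]
grip_width: 0.0003
```

```bash
python3 go.py .6029 -.0924 .068 72; python3 - <<'E'
from h import *
f=grab_frame("side"); cv2.imwrite(f"pics/side7.png",cv2.resize(f["frame"][120:220,200:330,::-1],(780,600),interpolation=cv2.INTER_CUBIC))
f=grab_frame("top"); cv2.imwrite(f"pics/top7.png",cv2.resize(f["frame"][120:240,230:370,::-1],(700,600),interpolation=cv2.INTER_CUBIC))
E
```

```text
t 13.675 tcp [ 0.665  -0.1343  0.0681] yaw 72.22 zaxis [-0.003 -0.004 -1.   ] F [-5.4 -7.5  4.8] j7 0.85 w 0.000260496607188215
shift tool [ 0.021  -0.072   0.0001] turn z units 0.04346934148999822
```

View pics/top7.png

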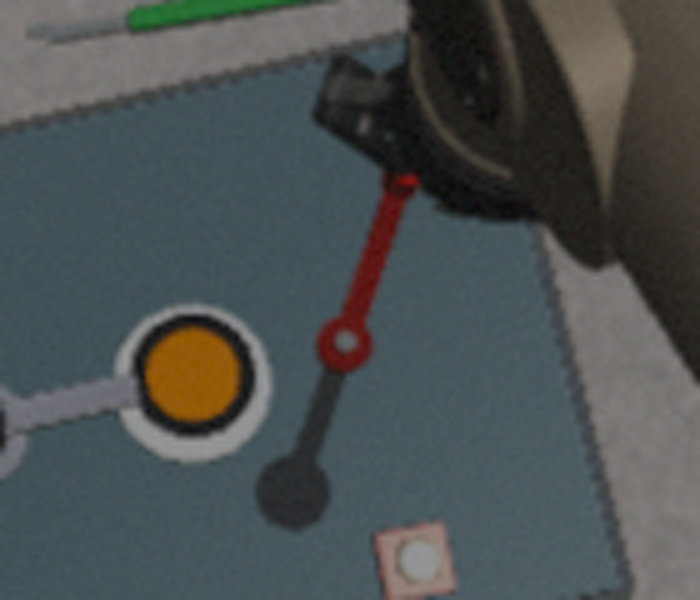

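Request:
{"fn": "send_rows", "kwargs": {"series": [[[-0.006, 0.001, 0], [0, 0, 0]], [[-0.02, 0.005, 0], [0, 0, 0]], [[-0.01, 0.01, 0], [0, 0, 0]], [[0, 0, -0.03], [0, 0, 0]], [[0, 0, -0.04], [0, 0, 0]], [[0, 0, -0.04], [0, 0, 0]], [[-0.05, 0, 0], [0, 0, 0]], [[-0.05, 0, 0], [0, 0, 0]], [[-0.05, 0, 0], [0, 0, 0]], [[0, 0, 0], [0, 0, 0]], [[0, 0, 0], [0, 0, 0]]]}}

```text
clock: 15.15
tcp_pos: [0.6254, -0.3133, 0.1783]
orientation: [-2.536, -1.853, -0.002]
contact_force: [0.0, 1.7, 0.5]
grip_width: -0.0002
```

```bash
python3 go.py .6029 -.0924 .068 72; python3 ang.py; python3 - <<'E'
from h import *
for n in("top","side"):
    f=grab_frame(n); cv2.imwrite(f"pics/{n}8.png",cv2.resize(f["frame"][110:300,100:370,::-1],(790,556),interpolation=cv2.INTER_CUBIC))
    if n=="top":
        H,S,V=chan(f); m=((H<6)|(H>174))&(S>180)&(V>70); m[:,:285]=0;m[:,345:]=0;m[:120]=0;m[200:]=0
        ys,xs=np.nonzero(m); P=np.array([at(f,u,v,.06) for u,v in zip(xs,ys)]); w=np.linalg.svd(P-P.mean(0))[2][0]; print("handle angle",np.degrees(np.arctan2(w[1],w[0]))%180-180, "open stop expects", -75.2+57.3)
E
```

```text
t 15.15 tcp [ 0.6254 -0.3133  0.1783] yaw 72.31 zaxis [ 0.001  0.001 -1.   ] F [0.  1.7 0.5] j7 1.21 w -0.0002481648524889938
shift tool [ 0.2034 -0.0886  0.1106] turn z units 0.06210805972850721
top green [256 115  45  11 158] [ 0.7365 -0.0487] r 0.2009 orange ang -150.9
top green [183 163  19  18 271] [0.6289 0.1173] r 0.0902 orange ang -75.9
top orange [259 186  19  18 270] [ 0.5876 -0.0322] r 0.0898 ang -74.9
side green [177 159  30  24 129] [0.6722 0.0259] r 0.1124 orange ang -135.8
side green [152 201  26  16 334] [0.6271 0.1216] r 0.0906 orange ang -74.1
side orange [241 171  24  13 238] [ 0.5864 -0.0284] r 0.0878 ang -75.3
side orange [319 260  18  15 197] [0.3815 0.0655] r 0.1828 ang 177.2
handle angle -18.53677547639799 open stop expects -17.900000000000006
```

View pics/top8.png

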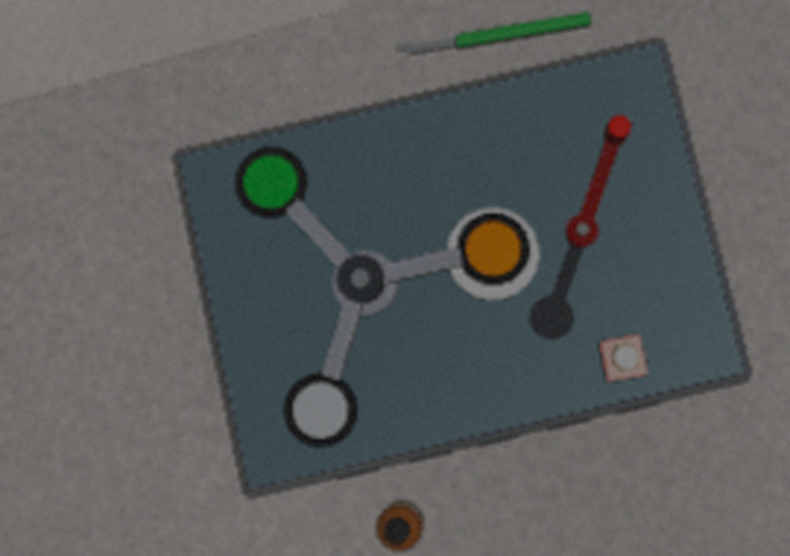

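View pics/side8.png

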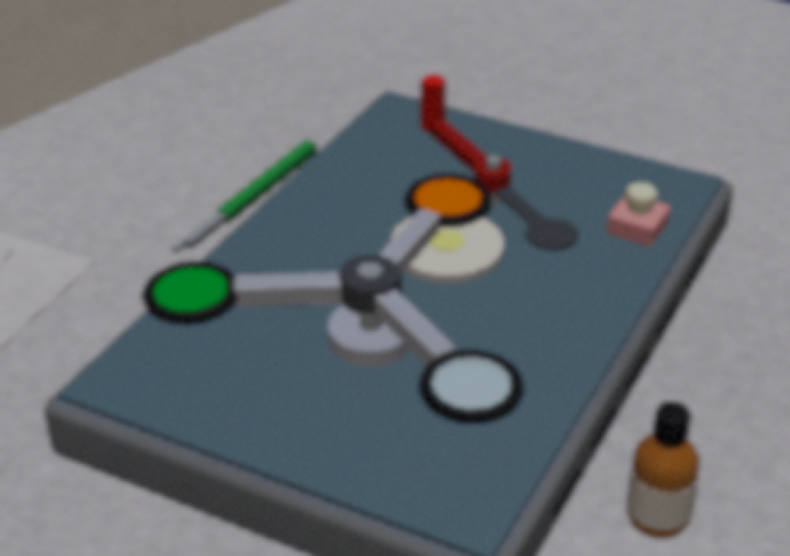

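The orange filter sits on the port, the shutter is at its stop and the tool is clear, with the loose objects unmoved. Handing in.

```bash
python3 -c "
from bench import r
print(r.hand_in())"
```

```text
the job is handed in; nothing more can be done
None
```

The light box is safe: the orange filter covers the light port and the shutter is fully open at its stop. I handed the job in at about 15 s on the robot's clock.

- **Filter wheel:** I turned it about 87° counter-clockwise by pushing the orange arm with the closed fingertips. In the top view the orange centre is within about 1 mm of the port centre. It had not moved when I checked again after opening the shutter.
- **Shutter:** Only after the wheel was in place did I push the red knob away from the robot. It stopped moving and the force rose to about 10 N, which I took as the stop. The handle then measured -18.5°, against -17.9° expected at 1.0 rad; that 0.6° gap is within what the images can resolve.
- **Everything else:** The tooth block, bottle and scaler look unmoved in both pictures, and the wheel still sits on its spindle. The tool ended well clear of everything.
- **Disagreement:** The two cameras differ by about 4 mm in y. Each camera's own measurements of filter against port still agree to about 1 mm.

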